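# Sort salvaged steel parts into their sample trays

### The job

Sort the five loose salvaged steel parts lying among the clutter on the sculptor's bench: put the two hexagon nuts, the two square tube offcuts and the domed round cap each into the blue tray that has a part of the same kind riveted on its shelf as a sample. Set each part down (do not drop or throw it) so that it ends inside its tray, flat on the tray's floor, with nuts and cap standing upright as they did on the bench, tubes lying down, and nothing on top of another part or on the rim.

Things in the scene. Friction and masses are not known exactly. Their poses are not given: they have to be found in the camera images.
- nut_a_mid (a point): one of two loose, alike large plain-steel hexagon nuts, 41 mm across the flats (47 mm over the corners), 32 mm tall, standing flat on the bench with its 24 mm hole upright. About 0.16 to 0.29 kg. This point: on the axis, half-way up (16 mm above its underside). z along the hole; two opposite flats face along its +x and -x, the others every 60 degrees
- nut_b_mid (a point): the other of two loose, alike large plain-steel hexagon nuts, 41 mm across the flats (47 mm over the corners), 32 mm tall, standing flat on the bench with its 24 mm hole upright. About 0.16 to 0.29 kg. This point: on the axis, half-way up (16 mm above its underside). z along the hole; two opposite flats face along its +x and -x, the others every 60 degrees
- tube_a_mid (a point): one of two loose, alike offcuts of plain-steel square tube, 60 mm long, 25 x 25 mm in section, open-ended, wall 3 mm, lying on the bench. About 0.09 to 0.16 kg. This point: its centre (12.5 mm above the bench). x along its length, y across its 25 mm width, z up
- tube_b_mid (a point): the other of two loose, alike offcuts of plain-steel square tube, 60 mm long, 25 x 25 mm in section, open-ended, wall 3 mm, lying on the bench. About 0.09 to 0.16 kg. This point: its centre (12.5 mm above the bench). x along its length, y across its 25 mm width, z up
- cap_a_mid (a point): loose plain-steel round end cap for a post: 44 mm in diameter, straight sides up to 22 mm, then a low dome, 34 mm tall in all, no hole, standing on its flat underside. About 0.11 to 0.20 kg. This point: on its axis, 17 mm above its underside; z up. There is only one loose
- tray_nut: open blue steel tray, fixed, the one with a hexagon nut riveted as a sample on its shelf. Origin: centre of the tray's underside; x along its length to the shelf (far end), z up. 158 x 118 mm outside, 28 mm high, wall and floor 4 mm (inside 150 x 110). Shelf: x 79 to 133 mm, 14 mm high; sample at x 106, top 46 mm up. Trays otherwise alike, in any order, turned up to 0.2 rad
- tray_tube: open blue steel tray, fixed, the one with a square tube offcut riveted as a sample on its shelf. Origin: centre of the tray's underside; x along its length to the shelf (far end), z up. 158 x 118 mm outside, 28 mm high, wall and floor 4 mm (inside 150 x 110). Shelf: x 79 to 133 mm, 14 mm high; sample at x 106, top 39 mm up. Trays otherwise alike, in any order, turned up to 0.2 rad
- tray_cap: open blue steel tray, fixed, the one with a domed cap riveted as a sample on its shelf. Origin: centre of the tray's underside; x along its length to the shelf (far end), z up. 158 x 118 mm outside, 28 mm high, wall and floor 4 mm (inside 150 x 110). Shelf: x 79 to 133 mm, 14 mm high; sample at x 106, top 48 mm up. Trays otherwise alike, in any order, turned up to 0.2 rad
There are look-alikes about, which are no part of the job. What is shaped like the part that bears nut_b_mid but pink or red is not meant. Leave any purple look-alike of the tray_cap alone.

How it is judged:
By the outcome, as a careful person would: the job done as asked, in the order asked, and still so for the second after the job is handed in, with the robot touching nothing.
It also fails if it takes over 120 s, if anything falls off the work surface, if the arm or the gripper's body presses on something with over 40 N, if the wrist force passes 120 N, or if a joint passes its speed limit or range.

### The arm

A 7-joint arm with a two-finger parallel gripper is mounted at the origin on the work surface. World frame = base frame: x ahead of the robot, y to its left, z up, the work surface at z = 0. Lengths are in m, angles in rad, forces in N, time in s.
With the tool pointing down it reaches from about 0.4 to 0.875 m from the base axis. Payload 6.5 kg.
Tool frame: the origin (TCP) lies between the finger pads; the fingertips stand manip.nose_length ahead of it and the grasp point (between the pads) is the TCP (manip.nose_length is the distance from the TCP to the fingertips, in m); z points along the fingers, y is the line along which they close (so a half turn about z gives the same grasp; the last joint's range is limited). The gripper opens to 88 mm and grips with 3 to 60 N. Pads are 18 mm wide; open, the fingers measure 123 mm over their backs; the gripper's body (75 mm by 187 mm) begins 45 mm behind the grasp point.
Start: joints at [-1.188, 0.536, -0.004, 1.538, 0.003, 1.067, -0.071], TCP at [0.282, 0.586, 0.258] pointing down, gripper open.
Joint ranges: [-2.7, 2.7], [-0.37, 2.16], [-1.27, 1.26], [0.24, 2.4], [-1.31, 4.45], [0.19, 1.91], [-2.76, 2.76]. Speed limits (rad/s): [2.39, 2.39, 3.14, 3.14, 3.14, 3.14, 3.14].

### API

Orientations are given as a unit quaternion [x, y, z, w].
In Python, from rig import manip gives the robot as it stands.
- The arm moves only by the tool arm_command, never from a script. Its argument "plan" is text: rows parted by semicolons, each of 6 numbers parted by spaces: the shift along the tool's x, y, z in cm, then the turn, a rotation vector about the tool's x, y, z in degrees. A call has 1 to 10 rows; each row is the pose to reach, as a shift and turn from the pose commanded when the call began, along the tool's axes at that moment; what a row does not reach only later rows make up. A row lasts 1/8 s, in which the tool goes at most 62.5 mm and 10.7 degrees, less where a joint would pass 70% of its speed; a pose out of reach is approached as far as the arm can. A call with a gripper value outside its range is refused whole. "jaw" is the gripper command: -1 is shut, 1 is fully open, values between are in proportion, set as the call begins (left out, the last holds). The fingers move at their own pace and stop on an object; "newtons" is the grip in N (left out, the last holds). Time passes only in rows, so rows that repeat a pose let the fingers close. It gives the time, the measured TCP pose, the force, the opening and the grip force at its end, in the units of the state.
- manip.get_obs(): the state, without advancing time (a new reading comes with each control period).
- manip.get_image(name): name is "side" or "top"; returns a dict with "color" (400x640x3 uint8, blue, green, red), "fx", "fy", "cx", "cy" (pixels), "cam_to_world" (4x4, takes a point from camera to world coordinates). Camera axes: x right, y down, z forward; pixel columns grow to the right and rows downward; lengths in m; the calibration is good to about 2 mm. A picture is of the moment at which its call begins. There is no depth.
- manip.finish_job(): hands the job in; it is judged then, once.
The state is a dict: "time": time; "joint_pos": joint angles; "qd": joint speeds; "joint_efforts": joint torques, N m; "eef_pos": TCP position; "eef_rot": TCP orientation; "force": force on the tool from outside, world axes, zero at the start; "ft_torque": the same for the moment, N m; "finger_gap": opening from 0.0 (shut) to 1.0 (fully open); "finger_force": force on a finger pad.
Only numpy, scipy, OpenCV 4.12 (cv2) and the standard library are available. Lean on these libraries where they do the work, as an engineer would, in place of code of your own. Each camera call takes 0.05 s, during which the arm holds its last target. There are 200 camera calls.

## Working session

There is one attempt and no reset: what is moved stays moved. The work goes in short steps, Python scripts to look and compute and a tool call to move; the robot and the scene stay as the last step left them, time stands still between calls to the robot, and variables do not carry over. Pictures are saved under pics/ and viewed, at most 14 in all, crops included, and the job is handed in when it is done.

Besides the shell and the picture viewer there is one more tool, called after "Request:" as a command line: name --argument value ..., lists and objects as JSON in quotes. arm_command: Moves the arm, as the interface text tells. Its arguments: {"type":"object","properties":{"plan":{"type":"string"},"jaw":{"type":"number"},"newtons":{"type":"number"}},"required":["plan"]}

```bash
ls; mkdir -p pics
python3 - <<'E'
from rig import manip
import cv2,numpy as np
print(manip.nose_length, manip.get_obs())
for n in("top","side"):
    d=manip.get_image(n); cv2.imwrite(f"pics/{n}0.png",d["color"]); print(n,d["fx"],d["fy"],d["cx"],d["cy"]); print(np.round(d["cam_to_world"],4))
E
```

```text
pics
0.019 {'time': 0.0, 'joint_pos': array([-1.18817602,  0.53716439, -0.00446095,  1.53884247,  0.00258067,
        1.06728768, -0.07119015]), 'qd': array([-0.00049281,  0.00030088, -0.00145743, -0.00049531,  0.00204678,
        0.00109706,  0.0007908 ]), 'joint_efforts': array([-3.14034360e-04, -5.70967627e+01,  9.91136022e-01, -2.51592010e+01,
       -5.60728752e-02,  1.81226002e-02,  1.67080743e-04]), 'eef_pos': array([0.28178585, 0.58511368, 0.25685193]), 'eef_rot': array([ 2.22486625e-01,  9.74935373e-01, -8.36242195e-04, -1.41439006e-04]), 'force': array([ 0.4785412 ,  0.34040567, -0.23572504]), 'ft_torque': array([-0.03456325, -0.02144101, -0.05171763]), 'finger_force': 0.0, 'finger_gap': 1.0017855512816718}
top 374.91791543114516 374.91791543114516 317.68380813481497 199.2882568102832
[[ 2.910e-02 -9.949e-01  9.640e-02  3.122e-01]
 [-9.995e-01 -2.990e-02 -7.000e-03  9.000e-04]
 [ 9.900e-03 -9.620e-02 -9.953e-01  9.850e-01]
 [ 0.000e+00  0.000e+00  0.000e+00  1.000e+00]]
side 504.3321211887188 504.3321211887188 322.5895549563617 202.13802210187723
[[ 0.9831 -0.1116  0.145   0.2247]
 [-0.1829 -0.5843  0.7907 -1.0079]
 [-0.0035 -0.8039 -0.5948  0.7869]
 [ 0.      0.      0.      1.    ]]
```

View pics/top0.png

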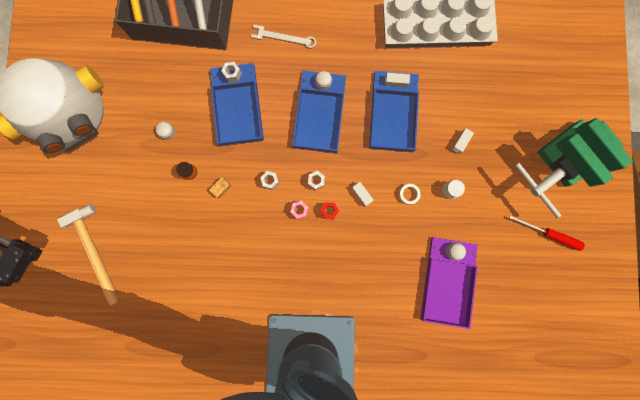

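View pics/side0.png

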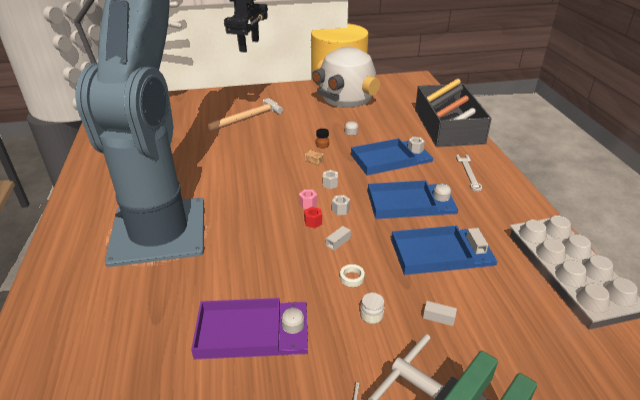

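The top view shows nuts at about (269,180) and (316,180), tubes at (362,194) and (463,140), and the cap probably at (165,130). The trays run nut, cap, tube from left to right. Pink and red nuts and the purple tray are decoys. The side view shows the same layout. I'll zoom in to confirm the identities.

Run:
```python
import cv2,numpy as np
t=cv2.imread("pics/top0.png");s=cv2.imread("pics/side0.png")
z=lambda im,x,y,w,h:cv2.resize(im[y:y+h,x:x+w],(400,300),interpolation=cv2.INTER_CUBIC)
a=np.vstack([np.hstack([z(s,300,110,80,60),z(s,300,160,80,60)]),np.hstack([z(s,320,215,80,60),z(s,350,270,120,90)])])
cv2.imwrite("pics/z1.png",a)
cv2.imwrite("pics/z2.png",cv2.resize(t[50:230,140:500],(800,400),interpolation=cv2.INTER_CUBIC))
```

```text
(no output)
```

View pics/z1.png

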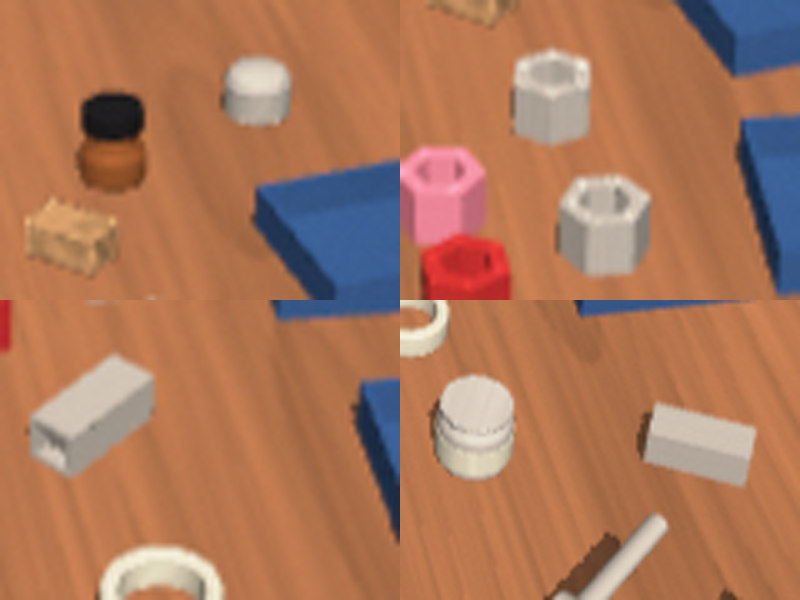

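View pics/z2.png

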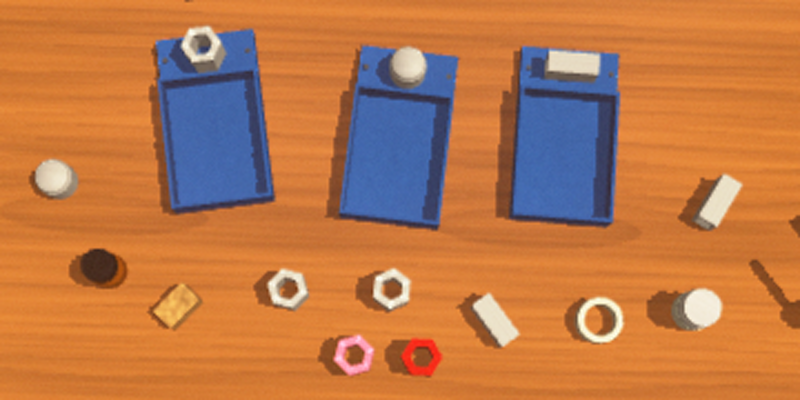

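The domed cap is at top (165,130). Both tubes are confirmed; the right-hand object at (453,188) is a jar and (410,193) is a ring. Next I'll measure.

```bash
cat > h.py <<'E'
import cv2,numpy as np
from rig import manip
def ray(d,p):
    M=d["cam_to_world"]; v=M[:3,:3]@[(p[0]-d["cx"])/d["fx"],(p[1]-d["cy"])/d["fy"],1]
    return M[:3,3],v/np.linalg.norm(v)
def onz(d,p,z):
    o,v=ray(d,p); return o+v*(z-o[2])/v[2]
def tri(d1,p1,d2,p2):
    o1,v1=ray(d1,p1);o2,v2=ray(d2,p2)
    s=np.linalg.lstsq(np.c_[v1,-v2],o2-o1,rcond=None)[0]
    a,b=o1+s[0]*v1,o2+s[1]*v2
    return (a+b)/2,np.linalg.norm(a-b)
def mask(im,kind):
    h=cv2.cvtColor(im,cv2.COLOR_BGR2HSV)
    if kind=="blue": return cv2.inRange(h,(100,120,30),(120,255,255))
    if kind=="grey": return cv2.inRange(h,(0,0,95),(180,75,255))
    return cv2.inRange(h,(0,0,kind),(180,75,255))
def big(m,c,r):
    w=np.zeros_like(m);cv2.circle(w,c,r,255,-1)
    cs,_=cv2.findContours(m&w,cv2.RETR_EXTERNAL,cv2.CHAIN_APPROX_NONE)
    return max(cs,key=cv2.contourArea)
E
python3 - <<'E'
from h import *
T=manip.get_image("top");S=manip.get_image("side")
P={"nutL":((269,180),(330,179)),"nutR":((316,180),(341,204)),"tubeM":((362,194),(339,237)),"tubeR":((463,140),(440,313)),"cap":((165,130),(351,128))}
out=[]
for n,(a,b) in P.items():
    for nm,d,c,r in(("T",T,a,16),("S",S,b,22)):
        im=d["color"];m=mask(im,"grey");k=big(m,c,r)
        f=np.zeros_like(m);cv2.drawContours(f,[k],-1,255,-1)
        v=cv2.cvtColor(im,cv2.COLOR_BGR2HSV)[...,2][(f&m)>0]
        th,_=cv2.threshold(v.reshape(-1,1),0,255,cv2.THRESH_OTSU)
        M=cv2.moments(k);kk=big(mask(im,int(th)),c,r);R=cv2.minAreaRect(kk)
        print(n,nm,"area",cv2.contourArea(k),"cen",round(M["m10"]/M["m00"],1),round(M["m01"]/M["m00"],1),"bbox",cv2.boundingRect(k),"otsu",th,"top area",cv2.contourArea(kk),"rect",np.round(R[0],1),np.round(R[1],1),round(R[2],1))
for nm,d in(("T",T),("S",S)):
    cs,_=cv2.findContours(mask(d["color"],"blue"),cv2.RETR_EXTERNAL,cv2.CHAIN_APPROX_NONE)
    for k in cs:
        if cv2.contourArea(k)>1000: print(nm,"tray hull",cv2.approxPolyDP(cv2.convexHull(k),3,True)[:,0].tolist())
E
```

```text
nutL T area 199.5 cen 269.2 179.7 bbox (261, 171, 18, 18) otsu 202.0 top area 182.5 rect [269.3 179.3] [14.8 17. ] 45.0
nutL S area 221.5 cen 330.0 179.1 bbox (323, 170, 15, 19) otsu 193.0 top area 88.0 rect [330.  174.5] [ 9. 14.] 90.0
nutR T area 194.0 cen 315.7 179.7 bbox (308, 171, 16, 18) otsu 203.0 top area 186.0 rect [315.5 179.5] [17. 15.] 90.0
nutR S area 278.0 cen 340.5 204.7 bbox (332, 195, 18, 20) otsu 169.0 top area 200.0 rect [340.5 204.5] [19. 17.] 90.0
tubeM T area 197.0 cen 362.3 193.7 bbox (353, 182, 20, 24) otsu 190.0 top area 184.5 rect [362.5 193.5] [22.6  9.4] 51.8
tubeM S area 337.5 cen 337.9 237.7 bbox (326, 226, 25, 24) otsu 182.0 top area 150.5 rect [337.9 233.8] [ 8.4 22.4] 53.1
tubeR T area 212.5 cen 462.7 140.6 bbox (453, 129, 21, 24) otsu 186.0 top area 177.0 rect [463.7 139.7] [ 9.4 21.8] 31.0
tubeR S area 515.0 cen 439.4 313.0 bbox (423, 301, 34, 25) otsu 191.0 top area 260.0 rect [440.4 309. ] [31.3  9.5] 14.0
cap T area 209.0 cen 164.7 129.9 bbox (156, 122, 19, 17) otsu 192.0 top area 155.0 rect [163.5 128.5] [13. 15.] 90.0
cap S area 134.0 cen 351.1 128.0 bbox (345, 122, 13, 13) otsu 191.0 top area 53.0 rect [351. 125.] [ 6. 10.] 90.0
T tray hull [[375, 71], [417, 75], [414, 149], [371, 146]]
T tray hull [[303, 71], [345, 76], [336, 150], [293, 145]]
T tray hull [[253, 64], [262, 137], [218, 143], [211, 69]]
S tray hull [[496, 261], [404, 273], [392, 240], [393, 232], [456, 226], [488, 247]]
S tray hull [[457, 209], [450, 213], [376, 217], [369, 184], [425, 181], [451, 197]]
S tray hull [[432, 160], [367, 174], [352, 155], [352, 148], [398, 139], [424, 150]]
```

Run:
```python
from h import *
T=manip.get_image("top");S=manip.get_image("side")
r=lambda v:np.round(v,4).tolist()
for n,a,b in(("nutL",(269.3,179.4),(330.3,174.2)),("nutR",(315.6,179.4),(341,200)),("tubeM",(362.5,193.5),(337.9,233.8)),("tubeR",(463.7,139.7),(440.4,309)),("cap",(164.7,129.9),(351.1,128)),
 ("rimTube",(371,146),(392.5,232)),("rimCap",(293,145),(369,182)),("rimNut",(218,143),(352,148))):
    p,e=tri(T,a,S,b); print(n,r(p),"gap",round(e,4))
for n,c,z in(("nutL",(269,180),.032),("nutR",(316,180),.032)):
    g=cv2.resize(T["color"],None,fx=8,fy=8,interpolation=cv2.INTER_CUBIC)
    k=big(mask(g,150),(c[0]*8+4,c[1]*8+4),110)
    q=np.array([onz(T,((x+.5)/8-.5,(y+.5)/8-.5),z)[:2] for x,y in cv2.convexHull(k)[:,0]])
    # flat directions: minimise summed hull width over 3 directions
    w=[sum(np.ptp(q@[np.cos(t+i*np.pi/3),np.sin(t+i*np.pi/3)]) for i in range(3)) for t in np.radians(range(60))]
    i=int(np.argmin(w)); print(n,"flat deg",i,"width",min(w)/3,max(w)/3,"centre",r(q.min(0)/2+q.max(0)/2))
for n,c,d,z in(("tubeM",((362.5,193.5),(22.6,9.4),51.8),T,.025),("tubeM",((337.9,233.8),(8.4,22.4),53.1),S,.025),("tubeR",((463.7,139.7),(9.4,21.8),31),T,.025),("tubeR",((440.4,309),(31.3,9.5),14),S,.025)):
    b=cv2.boxPoints(c);w=np.array([onz(d,p,z)[:2] for p in b]);e=w[1]-w[0];f=w[2]-w[1]
    L=e if np.linalg.norm(e)>np.linalg.norm(f) else f
    print(n,"dir deg",np.degrees(np.arctan2(L[1],L[0]))%180,r([np.linalg.norm(e),np.linalg.norm(f)]),r(w.mean(0)))
for n,h in(("tube",[[375,71],[417,75],[414,149],[371,146]]),("cap",[[303,71],[345,76],[336,150],[293,145]]),("nut",[[211,69],[253,64],[262,137],[218,143]])):
    w=[onz(T,h[i],z)[:2] for i,z in enumerate((.014,.014,.028,.028))]
    near=(w[2]+w[3])/2;far=(w[0]+w[1])/2;u=(far-near)/np.linalg.norm(far-near)
    print(n,"near",r(near),"len",np.linalg.norm(far-near),"origin",r(near+u*.079),"yaw deg",np.degrees(np.arctan2(u[1],u[0])))
```

```text
nutL [0.4527, 0.1198, 0.0302] gap 0.0009
nutR [0.4568, 0.001, 0.0281] gap 0.0011
tubeM [0.4237, -0.1213, 0.0224] gap 0.0005
tubeR [0.5746, -0.3851, 0.0226] gap 0.0005
cap [0.5789, 0.4049, 0.0092] gap 0.0007
rimTube [0.5499, -0.1412, 0.0243] gap 0.0011
rimCap [0.5453, 0.0621, 0.031] gap 0.0027
rimNut [0.546, 0.2585, 0.0223] gap 0.0015
nutL flat deg 47 width 0.042186443120335114 0.04688049958894528 centre [0.4515, 0.1199]
nutR flat deg 26 width 0.04174120954694612 0.046084344646023234 centre [0.4548, 0.0006]
tubeM dir deg 39.294774043428106 [0.0245, 0.0582] [0.4237, -0.121]
tubeM dir deg 38.248310493819055 [0.0657, 0.0275] [0.4232, -0.1239]
tubeR dir deg 149.60931777611677 [0.0592, 0.0245] [0.5737, -0.3842]
tubeR dir deg 149.94427763679877 [0.0256, 0.0601] [0.5737, -0.3868]
tube near [0.5462, -0.1967] len 0.20847502878902494 origin [0.6251, -0.2006] yaw deg -2.832904686124054
cap near [0.5398, 0.0064] len 0.20761335215429053 origin [0.6185, -0.001] yaw deg -5.358097487910805
nut near [0.5536, 0.2004] len 0.20704731017413253 origin [0.6315, 0.2135] yaw deg 9.523154188974406
```

Heights agree with the text to about 2 mm. I'll check the vise handle clearance and add a helper that turns targets into tool-frame shifts.

```bash
cat > go.py <<'E'
import sys,numpy as np
from scipy.spatial.transform import Rotation as R
from rig import manip
# usage: go.py x y z psi_deg  -> shift/turn from the measured pose (tool y along psi, tool down)
o=manip.get_obs();p=o["eef_pos"];r=R.from_quat(o["eef_rot"])
x,y,z,psi=map(float,sys.argv[1:5]);a=np.radians(psi)
yv=np.array([np.cos(a),np.sin(a),0]);zv=np.array([0,0,-1.])
g=R.from_matrix(np.c_[np.cross(yv,zv),yv,zv])
print("t",round(o["time"],2),"now",np.round(p,4),"psi",np.round(np.degrees(np.arctan2(*r.as_matrix()[1::-1,1])),1),"gap mm",round(o["finger_gap"]*88,1))
print("shift cm",np.round(r.inv().apply(np.array([x,y,z])-p)*100,2),"turn",np.round((r.inv()*g).as_rotvec(degrees=True),1))
E
python3 - <<'E'
from h import *
T=manip.get_image("top");S=manip.get_image("side")
for n,a,b in(("bar tip",(517,166),(429,338)),("bar other",(559,215),(371,397))): print(n,tri(T,a,S,b))
E
python3 go.py .4555 .0008 .15 86
```

```text
bar tip (array([ 0.50008144, -0.49257099,  0.08289957]), np.float64(0.0076385212468125015))
bar other (array([ 0.37714053, -0.58644232,  0.08949142]), np.float64(0.0026662257696368997))
t 0.4 now [0.282  0.5856 0.2576] psi 64.3 gap mm 88.1
shift cm [-41.   -45.16  10.77] turn [ -0.   -0.  -21.7]
```

Request:
arm_command --plan "-41 -45.2 5 0 0 -21.7;-41 -45.2 10.8 0 0 -21.7;-41 -45.2 10.8 0 0 -21.7;-41 -45.2 10.8 0 0 -21.7;-41 -45.2 10.8 0 0 -21.7;-41 -45.2 10.8 0 0 -21.7;-41 -45.2 10.8 0 0 -21.7;-41 -45.2 10.8 0 0 -21.7;-41 -45.2 10.8 0 0 -21.7;-41 -45.2 10.8 0 0 -21.7" --jaw 0.5 --newtons 35

```text
time: 1.65
eef_pos: [0.456, -0.0016, 0.1497]
eef_rot: [0.035, 0.999, 0.0, 0.001]
force: [1.1, -0.0, 0.0]
finger_gap: 0.744
finger_force: 0.0
```

```bash
python3 go.py .4555 .0008 .026 86
```

```text
t 1.65 now [ 0.456  -0.0016  0.1497] psi 86.0 gap mm 65.5
shift cm [ 0.08  0.23 12.37] turn [ 0.   0.1 -0. ]
```

Request:
arm_command --plan "0 0.1 4 0 0 0;0 0.1 8 0 0 0;0 0.1 11 0 0 0;0 0.1 12.4 0 0 0;0 0.1 12.4 0 0 0;0 0.1 12.4 0 0 0"

```text
time: 2.4
eef_pos: [0.4562, 0.0016, 0.0267]
eef_rot: [0.035, 0.999, 0.0, 0.001]
force: [0.1, -0.9, 0.1]
finger_gap: 0.75
finger_force: 0.0
```

Request:
arm_command --plan "0 0 0 0 0 0;0 0 0 0 0 0;0 0 0 0 0 0;0 0 0 0 0 0;0 0 0 0 0 0" --jaw -1

```text
time: 3.02
eef_pos: [0.4557, 0.0014, 0.0261]
eef_rot: [0.035, 0.999, -0.0, 0.0]
force: [0.1, -0.5, 6.1]
finger_gap: 0.462
finger_force: 35.0
```

```bash
python3 go.py .669 .2198 .14 99.5
```

```text
t 3.02 now [0.4557 0.0014 0.0261] psi 86.0 gap mm 40.7
shift cm [-19.75  23.29 -11.38] turn [ -0.    0.  -13.5]
```

Request:
arm_command --plan "0 0 -4 0 0 0;0 0 -9 0 0 0;-4 4.5 -11.4 0 0 -3;-8 9.5 -11.4 0 0 -6;-12 14 -11.4 0 0 -10;-16 19 -11.4 0 0 -13.5;-19.8 23.3 -11.4 0 0 -13.5;-19.8 23.3 -11.4 0 0 -13.5;-19.8 23.3 -11.4 0 0 -13.5"

```text
time: 4.15
eef_pos: [0.6681, 0.2191, 0.1385]
eef_rot: [-0.083, 0.997, -0.001, -0.001]
force: [-0.4, -0.8, -2.1]
finger_gap: 0.461
finger_force: 35.0
```

```bash
python3 go.py .669 .2198 .031 99.5; python3 -c "
from h import *
cv2.imwrite('pics/s1.png',manip.get_image('side')['color'])"
```

```text
t 4.15 now [0.6681 0.2191 0.1385] psi 99.5 gap mm 40.6
shift cm [-0.12  0.06 10.75] turn [-0.1 -0.1 -0. ]
```

View pics/s1.png

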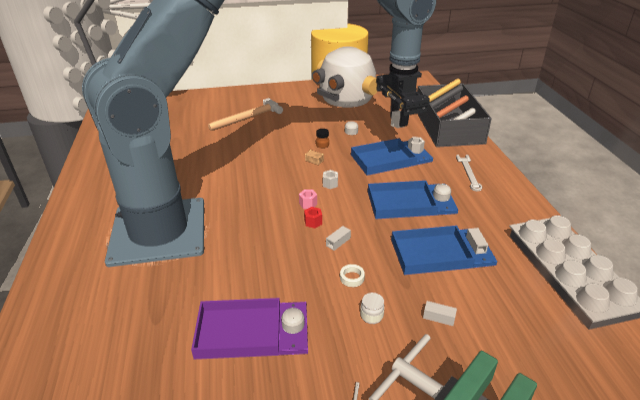

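The side view shows the nut held at about (395,118), above the far half of the nut tray. Lowering it now.

Request:
arm_command --plan "-0.1 0 4 0 0 0;-0.1 0 8 0 0 0;-0.1 0 9.5 0 0 0;-0.1 0 10.3 0 0 0;-0.1 0 10.6 0 0 0;-0.1 0 10.7 0 0 0;-0.1 0 10.7 0 0 0"

```text
time: 5.08
eef_pos: [0.6707, 0.2204, 0.0336]
eef_rot: [-0.083, 0.997, 0.0, 0.001]
force: [0.6, -0.1, -1.7]
finger_gap: 0.461
finger_force: 35.0
```

Request:
arm_command --plan "0 0 0.1 0 0 0;0 0 0.1 0 0 0"

```text
time: 5.32
eef_pos: [0.6703, 0.2203, 0.0319]
eef_rot: [-0.083, 0.997, 0.0, 0.0]
force: [0.6, 0.1, -2.0]
finger_gap: 0.465
finger_force: 35.0
```

Request:
arm_command --plan "0 0 0.1 0 0 0;0 0 0.2 0 0 0;0 0 0.2 0 0 0"

```text
time: 5.7
eef_pos: [0.6702, 0.2202, 0.0302]
eef_rot: [-0.083, 0.997, -0.0, -0.0]
force: [-2.0, -0.6, 4.1]
finger_gap: 0.462
finger_force: 35.0
```

Request:
arm_command --plan "0 0 0 0 0 0;0 0 0 0 0 0;0 0 -3 0 0 0;0 0 -8 0 0 0;0 0 -11 0 0 0" --jaw 0.25

```text
time: 6.32
eef_pos: [0.6713, 0.2206, 0.1423]
eef_rot: [-0.083, 0.997, 0.0, 0.002]
force: [-0.3, 0.3, 0.2]
finger_gap: 0.626
finger_force: 0.0
```

```bash
python3 go.py .452 .1198 .13 107
```

```text
t 6.33 now [0.6713 0.2206 0.1423] psi 99.5 gap mm 55.1
shift cm [23.3  -6.33  1.15] turn [ 0.   0.2 -7.5]
```

Request:
arm_command --plan "5 -1.4 1 0 0 -2;10 -2.8 1 0 0 -4;15 -4.2 1 0 0 -6;20 -5.5 1 0 0 -7.5;23.3 -6.3 1 0 0 -7.5;23.3 -6.3 1 0 0 -7.5;23.3 -6.3 1 0 0 -7.5;23.3 -6.3 1 0 0 -7.5" --jaw 0.5

```text
time: 7.32
eef_pos: [0.4521, 0.1204, 0.1299]
eef_rot: [-0.148, 0.989, 0.0, 0.001]
force: [-0.1, 0.4, -0.1]
finger_gap: 0.752
finger_force: 0.0
```

```bash
python3 go.py .452 .1198 .026 107
```

```text
t 7.33 now [0.4521 0.1204 0.1299] psi 107.0 gap mm 66.2
shift cm [ 0.04 -0.05 10.39] turn [0.  0.1 0. ]
```

Request:
arm_command --plan "0 0 4 0 0 0;0 0 8 0 0 0;0 0 10 0 0 0;0 0 10.4 0 0 0;0 0 10.4 0 0 0;0 0 10.4 0 0 0"

```text
time: 8.07
eef_pos: [0.4516, 0.12, 0.0266]
eef_rot: [-0.148, 0.989, 0.0, 0.001]
force: [-0.4, 0.6, 0.4]
finger_gap: 0.751
finger_force: 0.0
```

Request:
arm_command --plan "0 0 0 0 0 0;0 0 0 0 0 0;0 0 0 0 0 0;0 0 0 0 0 0;0 0 0 0 0 0" --jaw -1

```text
time: 8.7
eef_pos: [0.4509, 0.1198, 0.026]
eef_rot: [-0.148, 0.989, 0.0, 0.0]
force: [-0.7, 1.1, 5.9]
finger_gap: 0.464
finger_force: 35.0
```

```bash
python3 go.py .594 .2072 .13 99.5
```

```text
t 8.7 now [0.4509 0.1198 0.026 ] psi 107.0 gap mm 40.8
shift cm [-16.24   4.18 -10.39] turn [0.  0.  7.5]
```

Request:
arm_command --plan "0 0 -4 0 0 0;0 0 -9 0 0 0;-4 1 -10.4 0 0 2;-8 2 -10.4 0 0 4;-12 3 -10.4 0 0 6;-16.2 4.2 -10.4 0 0 7.5;-16.2 4.2 -10.4 0 0 7.5;-16.2 4.2 -10.4 0 0 7.5;-16.2 4.2 -10.4 0 0 7.5"

```text
time: 9.82
eef_pos: [0.5923, 0.2062, 0.1294]
eef_rot: [-0.082, 0.997, -0.0, -0.001]
force: [-0.4, 0.1, -2.3]
finger_gap: 0.461
finger_force: 35.0
```

```bash
python3 go.py .594 .2072 .030 99.5
```

```text
t 9.82 now [0.5923 0.2062 0.1294] psi 99.5 gap mm 40.5
shift cm [-0.2   0.08  9.94] turn [-0.  -0.1 -0. ]
```

Request:
arm_command --plan "-0.1 0 4 0 0 0;-0.1 0 7 0 0 0;-0.1 0 8.7 0 0 0;-0.1 0 9.4 0 0 0;-0.1 0 9.7 0 0 0;-0.1 0 9.9 0 0 0;-0.1 0 9.9 0 0 0;-0.1 0 9.9 0 0 0"

```text
time: 10.82
eef_pos: [0.5947, 0.2075, 0.0312]
eef_rot: [-0.083, 0.997, 0.0, 0.0]
force: [0.1, 0.3, -1.7]
finger_gap: 0.459
finger_force: 35.0
```

Request:
arm_command --plan "0 0 0.1 0 0 0;0 0 0.15 0 0 0;0 0 0.15 0 0 0"

```text
time: 11.2
eef_pos: [0.5946, 0.2075, 0.03]
eef_rot: [-0.083, 0.997, 0.0, 0.0]
force: [-2.5, -1.1, 5.2]
finger_gap: 0.46
finger_force: 35.0
```

Request:
arm_command --plan "0 0 0 0 0 0;0 0 0 0 0 0;0 0 -3 0 0 0;0 0 -8 0 0 0;0 0 -11 0 0 0" --jaw 0.25

```text
time: 11.82
eef_pos: [0.5953, 0.2076, 0.1415]
eef_rot: [-0.083, 0.997, 0.0, 0.001]
force: [0.7, -0.2, -0.4]
finger_gap: 0.631
finger_force: 0.0
```

```bash
python3 go.py .4235 -.122 .13 -51; python3 go.py .4235 -.122 .13 129;python3 -c "
from rig import manip; print(manip.get_obs()['joint_pos'])"
```

```text
t 11.82 now [0.5953 0.2076 0.1415] psi 99.5 gap mm 55.5
shift cm [ 22.38 -29.68   1.08] turn [  0.2   0.  150.5]
t 11.82 now [0.5953 0.2076 0.1415] psi 99.5 gap mm 55.5
shift cm [ 22.38 -29.68   1.08] turn [ -0.    0.1 -29.5]
[-0.42228235  0.63855366  0.02162611  1.67983754 -0.01747368  0.8209212
  1.34331067]
```

Request:
arm_command --plan "4 -5 1 0 0 -5;7.5 -10 1 0 0 -10;11 -15 1 0 0 -15;15 -20 1 0 0 -20;19 -25 1 0 0 -25;22.4 -29.7 1 0 0 -29.5;22.4 -29.7 1 0 0 -29.5;22.4 -29.7 1 0 0 -29.5;22.4 -29.7 1 0 0 -29.5;22.4 -29.7 1 0 0 -29.5" --jaw 0.2

```text
time: 13.08
eef_pos: [0.4231, -0.1212, 0.1292]
eef_rot: [-0.335, 0.942, 0.0, 0.0]
force: [-0.5, -0.6, -0.2]
finger_gap: 0.598
finger_force: 0.0
```

```bash
python3 go.py .4235 -.122 .0245 129
```

```text
t 13.07 now [ 0.4231 -0.1212  0.1292] psi 129.1 gap mm 52.6
shift cm [ 0.03 -0.09 10.47] turn [0.  0.  0.1]
```

Request:
arm_command --plan "0 0 4 0 0 0;0 0 8 0 0 0;0 0 10 0 0 0;0 0 10.5 0 0 0;0 0 10.5 0 0 0;0 0 10.5 0 0 0"

```text
time: 13.82
eef_pos: [0.4232, -0.1225, 0.025]
eef_rot: [-0.334, 0.943, -0.0, 0.001]
force: [0.2, 0.4, 0.3]
finger_gap: 0.598
finger_force: 0.0
```

Request:
arm_command --plan "0 0 0 0 0 0;0 0 0 0 0 0;0 0 0 0 0 0;0 0 0 0 0 0;0 0 0 0 0 0" --jaw -1

```text
time: 14.45
eef_pos: [0.4225, -0.1226, 0.0244]
eef_rot: [-0.334, 0.943, -0.0, 0.0]
force: [-0.2, 0.8, 5.0]
finger_gap: 0.281
finger_force: 34.8
```

```bash
python3 go.py .662 -.2024 .13 87
```

```text
t 14.45 now [ 0.4225 -0.1226  0.0244] psi 129.0 gap mm 24.8
shift cm [-13.59 -21.27 -10.55] turn [-0.  0. 42.]
```

Request:
arm_command --plan "0 0 -4 0 0 0;0 0 -9 0 0 0;-2 -4 -10.5 0 0 8;-5 -8 -10.5 0 0 16;-8 -12 -10.5 0 0 24;-10.5 -16.5 -10.5 0 0 33;-13.6 -21.3 -10.5 0 0 42;-13.6 -21.3 -10.5 0 0 42;-13.6 -21.3 -10.5 0 0 42;-13.6 -21.3 -10.5 0 0 42"

```text
time: 15.7
eef_pos: [0.6608, -0.2022, 0.129]
eef_rot: [0.026, 1.0, 0.0, -0.001]
force: [0.5, -0.4, -1.3]
finger_gap: 0.282
finger_force: 34.8
```

```bash
python3 go.py .662 -.2024 .0285 87
```

```text
t 15.7 now [ 0.6608 -0.2022  0.129 ] psi 87.0 gap mm 24.8
shift cm [-0.14 -0.02 10.05] turn [ 0.  -0.1  0. ]
```

Request:
arm_command --plan "0 0 4 0 0 0;0 0 7 0 0 0;0 0 8.8 0 0 0;0 0 9.5 0 0 0;0 0 9.8 0 0 0;0 0 10 0 0 0;0 0 10 0 0 0;0 0 10.1 0 0 0;0 0 10.1 0 0 0"

```text
time: 16.82
eef_pos: [0.6624, -0.2026, 0.0286]
eef_rot: [0.026, 1.0, -0.0, 0.0]
force: [0.7, -0.8, 0.4]
finger_gap: 0.281
finger_force: 34.8
```

Request:
arm_command --plan "0 0 0.05 0 0 0;0 0 0.05 0 0 0;0 0 -3 0 0 0;0 0 -8 0 0 0;0 0 -11 0 0 0" --jaw 0

```text
time: 17.45
eef_pos: [0.6631, -0.2029, 0.1408]
eef_rot: [0.026, 1.0, -0.0, 0.001]
force: [0.3, 0.7, -0.2]
finger_gap: 0.498
finger_force: 0.0
```

```bash
python3 go.py .574 -.3852 .13 60
```

```text
t 17.45 now [ 0.6631 -0.2029  0.1408] psi 87.0 gap mm 43.8
shift cm [  7.94 -18.68   1.07] turn [ 0.   0.2 27. ]
```

Request:
arm_command --plan "2 -5 1 0 0 7;4 -9.5 1 0 0 14;6 -14 1 0 0 21;7.9 -18.7 1 0 0 27;7.9 -18.7 1 0 0 27;7.9 -18.7 1 0 0 27;7.9 -18.7 1 0 0 27;7.9 -18.7 1 0 0 27" --jaw 0.2

```text
time: 18.45
eef_pos: [0.5743, -0.3837, 0.1282]
eef_rot: [0.258, 0.966, 0.0, 0.0]
force: [0.3, -0.1, 0.5]
finger_gap: 0.598
finger_force: 0.0
```

```bash
python3 go.py .574 -.3852 .0245 60
```

```text
t 18.45 now [ 0.5743 -0.3837  0.1282] psi 60.1 gap mm 52.6
shift cm [-0.05 -0.15 10.37] turn [ 0.  -0.   0.1]
```

Request:
arm_command --plan "0 0 4 0 0 0;0 0 8 0 0 0;0 0 10 0 0 0;0 0 10.4 0 0 0;0 0 10.4 0 0 0;0 0 10.4 0 0 0"

```text
time: 19.2
eef_pos: [0.5744, -0.3857, 0.0258]
eef_rot: [0.259, 0.966, -0.0, 0.001]
force: [-0.2, -0.6, -0.2]
finger_gap: 0.597
finger_force: 0.0
```

Request:
arm_command --plan "0 0 0 0 0 0;0 0 0 0 0 0;0 0 0 0 0 0;0 0 0 0 0 0;0 0 0 0 0 0" --jaw -1

```text
time: 19.82
eef_pos: [0.5735, -0.3851, 0.0244]
eef_rot: [0.259, 0.966, 0.0, 0.0]
force: [-0.6, 0.7, 3.9]
finger_gap: 0.276
finger_force: 35.0
```

```bash
python3 go.py .588 -.1988 .13 87
```

```text
t 19.82 now [ 0.5735 -0.3851  0.0244] psi 60.0 gap mm 24.3
shift cm [  8.06  16.86 -10.56] turn [  0.   0. -27.]
```

Request:
arm_command --plan "0 0 -4 0 0 0;0 0 -9 0 0 0;2 4 -10.5 0 0 -6;4 8 -10.5 0 0 -13;6 12 -10.5 0 0 -20;8.1 16.9 -10.5 0 0 -27;8.1 16.9 -10.5 0 0 -27;8.1 16.9 -10.5 0 0 -27;8.1 16.9 -10.5 0 0 -27"

```text
time: 20.95
eef_pos: [0.5874, -0.2003, 0.1291]
eef_rot: [0.028, 1.0, -0.001, -0.0]
force: [-0.3, 1.1, -1.4]
finger_gap: 0.284
finger_force: 35.0
```

```bash
python3 go.py .588 -.1988 .0285 87; python3 -c "
from h import *
cv2.imwrite('pics/s2.png',manip.get_image('side')['color'][100:400,200:640])"
```

```text
t 20.95 now [ 0.5874 -0.2003  0.1291] psi 86.8 gap mm 25.0
shift cm [-0.06  0.16 10.06] turn [-0.1 -0.  -0.2]
```

View pics/s2.png

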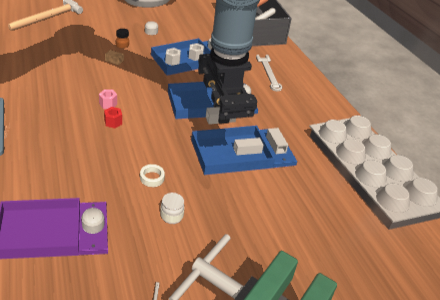

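The crop shows both nuts upright in the nut tray at about (173,57) and (196,50). The first tube lies flat in the tube tray at (248,147), and the second tube is held above the tray's near half.

Request:
arm_command --plan "0 0.1 4 0 0 0;0 0.1 7 0 0 0;0 0.1 8.8 0 0 0;0 0.1 9.5 0 0 0;0 0.1 9.8 0 0 0;0 0.1 10 0 0 0;0 0.1 10 0 0 0;0 0.1 10.1 0 0 0;0 0.1 10.1 0 0 0"

```text
time: 22.12
eef_pos: [0.588, -0.1972, 0.0284]
eef_rot: [0.026, 1.0, -0.0, 0.0]
force: [-0.1, 0.5, -1.5]
finger_gap: 0.28
finger_force: 35.0
```

Request:
arm_command --plan "0 0 0.1 0 0 0;0 0 0.1 0 0 0;0 0 0.1 0 0 0"

```text
time: 22.5
eef_pos: [0.588, -0.1973, 0.0284]
eef_rot: [0.026, 1.0, 0.0, 0.0]
force: [-3.0, 0.8, 9.4]
finger_gap: 0.279
finger_force: 35.0
```

Request:
arm_command --plan "0 0 0 0 0 0;0 0 0 0 0 0;0 0 -3 0 0 0;0 0 -8 0 0 0;0 0 -11 0 0 0" --jaw 0

```text
time: 23.12
eef_pos: [0.5887, -0.1976, 0.1394]
eef_rot: [0.026, 1.0, -0.0, 0.001]
force: [-0.3, -0.4, 0.8]
finger_gap: 0.501
finger_force: 0.0
```

```bash
python3 go.py .577 .403 .13 30
```

```text
t 23.12 now [ 0.5887 -0.1976  0.1394] psi 87.0 gap mm 44.1
shift cm [ 4.33 59.91  0.9 ] turn [ 0.   0.1 57. ]
```

Request:
arm_command --plan "0.4 6 0 0 0 8;0.8 12 0 0 0 16;1.3 18 0 0 0 24;1.7 24 0 0 0 32;2.2 30 0 0 0 40;2.6 36 0 0 0 48;3 42 0 0 0 56;3.5 48 0 0 0 64;4 54 0 0 0 72;4.3 59.9 0.5 0 0 77" --jaw 0.6

```text
time: 24.38
eef_pos: [0.5761, 0.4056, 0.1324]
eef_rot: [0.644, 0.765, 0.0, 0.0]
force: [1.1, 0.0, 0.5]
finger_gap: 0.799
finger_force: 0.0
```

Request:
arm_command --plan "0 0 0 0 0 0;0 0 0 0 0 0;0 0 0 0 0 0"

```text
time: 24.75
eef_pos: [0.5773, 0.4008, 0.1324]
eef_rot: [0.644, 0.765, -0.0, 0.0]
force: [0.1, 0.0, 0.1]
finger_gap: 0.801
finger_force: 0.0
```

```bash
python3 go.py .577 .403 .0245 10; python3 -c "
from h import *
a=manip.get_image('side')['color'][60:180,280:440];b=manip.get_image('top')['color'][50:200,0:300]
cv2.imwrite('pics/s3.png',np.hstack([cv2.resize(a,(400,300)),cv2.resize(b,(400,300))]))"
```

```text
t 24.75 now [0.5773 0.4008 0.1324] psi 9.8 gap mm 70.5
shift cm [2.300e-01 1.000e-02 1.079e+01] turn [ 0.   0.1 -0.2]
```

View pics/s3.png

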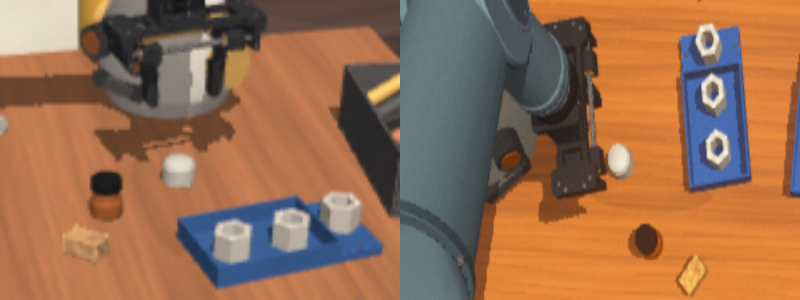

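The nuts sit well in their tray. In the crop, the gripper stands above and beside the cap at about (180,170), with the head behind it and clear. Descending.

Request:
arm_command --plan "0.2 0 3 0 0 0;0.2 0 6 0 0 0;0.2 0 9 0 0 0;0.2 0 10.5 0 0 0;0.2 0 10.8 0 0 0;0.2 0 10.8 0 0 0;0.2 0 10.8 0 0 0"

```text
time: 25.72
eef_pos: [0.5768, 0.4056, 0.0255]
eef_rot: [0.643, 0.766, 0.001, 0.0]
force: [-0.3, -0.1, -0.2]
finger_gap: 0.802
finger_force: 0.0
```

Request:
arm_command --plan "0 0 0 0 0 0;0 0 0 0 0 0;0 0 0 0 0 0;0 0 0 0 0 0;0 0 0 0 0 0" --jaw -1

```text
time: 26.35
eef_pos: [0.5761, 0.4052, 0.0244]
eef_rot: [0.643, 0.766, 0.0, -0.0]
force: [-1.6, -0.2, 1.9]
finger_gap: 0.485
finger_force: 35.0
```

```bash
python3 go.py .6185 -.001 .135 10
```

```text
t 26.35 now [0.5761 0.4052 0.0244] psi 10.0 gap mm 42.7
shift cm [-40.74  -2.87 -11.07] turn [ 0. -0. -0.]
```

Gap is 42.7 mm where 44 was expected, so I'll take another reading and look before lifting.

Request:
arm_command --plan "0 0 0 0 0 0;0 0 0 0 0 0"

```text
time: 26.6
eef_pos: [0.5761, 0.4052, 0.0244]
eef_rot: [0.643, 0.766, 0.0, -0.0]
force: [-0.8, -0.2, 3.2]
finger_gap: 0.486
finger_force: 35.0
```

```bash
python3 -c "
from h import *
print([round(manip.get_obs()['finger_gap']*88,1) for _ in range(3)])
a=manip.get_image('side')['color'][90:165,300:400]
cv2.imwrite('pics/s4.png',cv2.resize(a,(800,600),interpolation=cv2.INTER_CUBIC))"
```

```text
[42.7, 42.7, 42.7]
```

View pics/s4.png

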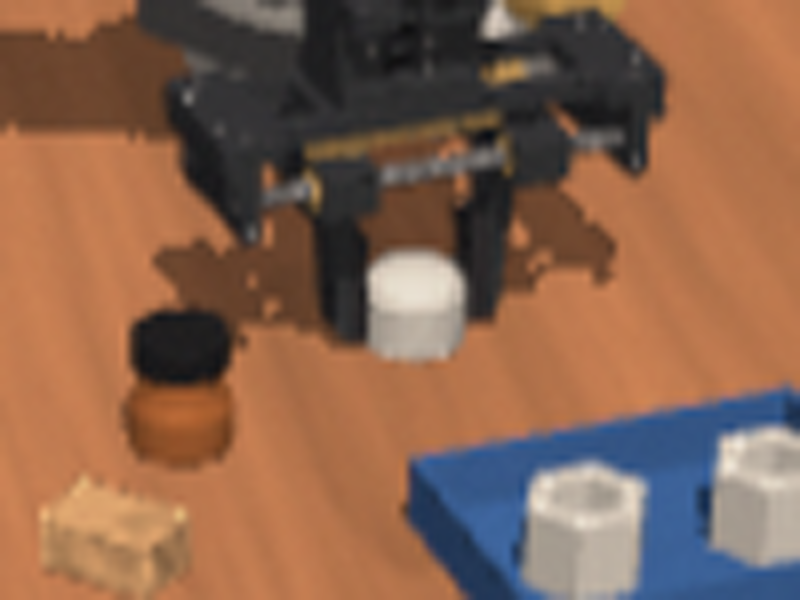

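The cap at (415,310) sits too far toward the side camera between the fingers, so the grip is off its diameter. I'll work out the offset from its base edge and regrip.

```bash
python3 -c "
from h import *
S=manip.get_image('side')
k=big(mask(S['color'],110),(352,128),10)
x,y,w,h=cv2.boundingRect(k);print(x,y,w,h)
for b in (y+h-.5,):
    p=onz(S,(x+w/2-.5,b),0);o,v=ray(S,(x+w/2,b));u=v[:2]/np.linalg.norm(v[:2]);print(p,'centre',p[:2]+.022*u)
"
```

```text
346 121 12 14
[0.57403916 0.37874867 0.        ] centre [0.57943803 0.40007594]
```

Request:
arm_command --plan "0 0 0 0 0 0;0 0 0 0 0 0;0 0 0 0 0 0;-0.4 0 0 0 0 0;-0.9 0 0 0 0 0;-0.9 0 0 0 0 0" --jaw 0.4

```text
time: 27.45
eef_pos: [0.578, 0.3953, 0.0243]
eef_rot: [0.643, 0.766, -0.0, 0.0]
force: [-0.3, -0.0, -0.4]
finger_gap: 0.704
finger_force: 0.0
```

Request:
arm_command --plan "0 0 0 0 0 0;0 0 0 0 0 0;0 0 0 0 0 0;0 0 0 0 0 0;0 0 0 0 0 0" --jaw -1

```text
time: 28.08
eef_pos: [0.5776, 0.3965, 0.0243]
eef_rot: [0.643, 0.766, 0.0, -0.0]
force: [-0.7, 1.6, 0.0]
finger_gap: 0.49
finger_force: 35.0
```

```bash
python3 go.py .6185 -.001 .135 10
```

```text
t 28.07 now [0.5776 0.3965 0.0243] psi 10.0 gap mm 43.1
shift cm [-39.86  -2.87 -11.08] turn [ 0. -0. -0.]
```

Request:
arm_command --plan "0 0 -3 0 0 0;0 0 -7 0 0 0;0 0 -11 0 0 0;0 0 -11 0 0 0"

```text
time: 28.58
eef_pos: [0.5796, 0.3972, 0.1377]
eef_rot: [0.643, 0.766, 0.003, 0.001]
force: [-0.9, 0.0, -1.3]
finger_gap: 0.486
finger_force: 35.0
```

Request:
arm_command --plan "-5 -0.3 0 0 0 0;-10 -0.7 0 0 0 0;-15 -1 0 0 0 0;-20 -1.4 0 0 0 0;-25 -1.8 0 0 0 0;-30 -2.2 0 0 0 0;-35 -2.5 0 0 0 0;-39.9 -2.9 0 0 0 0;-39.9 -2.9 0 0 0 0;-39.9 -2.9 0 0 0 0"

```text
time: 29.82
eef_pos: [0.6174, -0.001, 0.133]
eef_rot: [0.643, 0.766, -0.0, -0.001]
force: [0.9, 0.7, -2.0]
finger_gap: 0.483
finger_force: 35.0
```

```bash
python3 go.py .6185 -.001 .0285 10; python3 -c "
from h import *
a=manip.get_image('side')['color'][120:270,320:520]
cv2.imwrite('pics/s5.png',cv2.resize(a,(800,600),interpolation=cv2.INTER_CUBIC))"
```

```text
t 29.82 now [ 0.6174 -0.001   0.133 ] psi 10.0 gap mm 42.5
shift cm [-0.03  0.13 10.45] turn [-0.1 -0.1 -0. ]
```

View pics/s5.png

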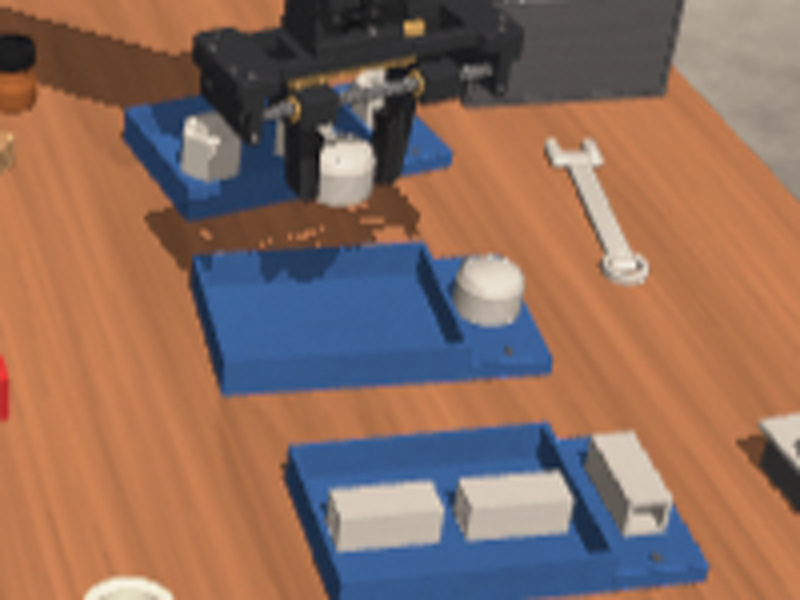

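The cap is held upright at (345,170), above the cap tray, and both tubes lie flat in theirs. Lowering.

Request:
arm_command --plan "0 0 4 0 0 0;0 0 7 0 0 0;0 0 9 0 0 0;0 0 9.9 0 0 0;0 0 10.2 0 0 0;0 0 10.4 0 0 0;0 0 10.4 0 0 0;0 0 10.5 0 0 0;0 0 10.5 0 0 0"

```text
time: 31.0
eef_pos: [0.6184, -0.0017, 0.0294]
eef_rot: [0.643, 0.766, 0.0, 0.0]
force: [-0.8, 0.3, -1.1]
finger_gap: 0.487
finger_force: 35.0
```

Request:
arm_command --plan "0 0 0.1 0 0 0;0 0 0.15 0 0 0;0 0 0.15 0 0 0"

```text
time: 31.38
eef_pos: [0.6184, -0.0017, 0.0282]
eef_rot: [0.643, 0.766, 0.0, -0.0]
force: [-1.9, 0.9, 4.8]
finger_gap: 0.49
finger_force: 35.0
```

Request:
arm_command --plan "0 0 0 0 0 0;0 0 0 0 0 0;0 0 -3 0 0 0;0 0 -8 0 0 0;0 0 -13 0 0 0;0 0 -19 0 0 0;-5 0 -25 0 0 0;-10 0 -25 0 0 0;-15 0 -25 0 0 0;-20 0 -25 0 0 0" --jaw 0.4

```text
time: 32.62
eef_pos: [0.6532, -0.2002, 0.2779]
eef_rot: [0.643, 0.766, 0.0, 0.0]
force: [1.1, 0.1, -0.3]
finger_gap: 0.7
finger_force: 0.0
```

Request:
arm_command --plan "-6 -6 0 0 0 0;-12 -12 0 0 0 0;-16 -16 0 0 0 0;-16 -16 0 0 0 0;-16 -16 0 0 0 0;-16 -16 0 0 0 0"

```text
time: 33.38
eef_pos: [0.5238, -0.3831, 0.2775]
eef_rot: [0.643, 0.766, 0.0, -0.0]
force: [0.2, 0.5, 0.4]
finger_gap: 0.698
finger_force: 0.0
```

```bash
python3 -c "
from h import *
a=manip.get_image('side')['color'][120:280,320:520];b=manip.get_image('top')['color'][40:210,180:440]
cv2.imwrite('pics/s6.png',np.hstack([cv2.resize(a,(400,320)),cv2.resize(b,(400,320))]))"
```

```text
(no output)
```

View pics/s6.png

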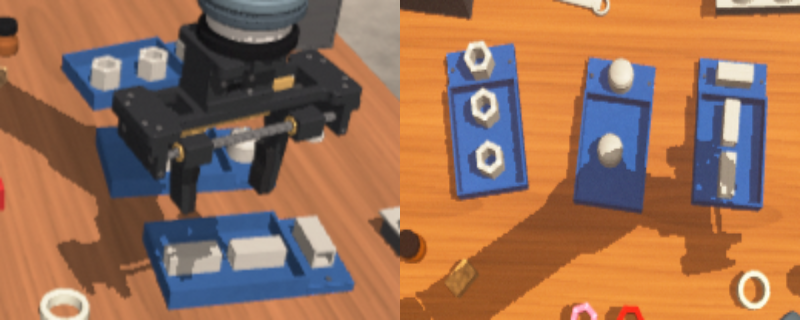

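The top half shows both nuts at (484,105) and (489,158), the cap at (609,150) and both tubes at (731,120) and (727,172). All are inside the right trays, and the robot is clear of everything.

```bash
python3 -c "
from rig import manip; print(manip.finish_job())"
```

```text
the job is handed in; nothing more can be done
None
```

All five parts are in their matching trays and the job is handed in: both nuts and the cap stand upright and both tubes lie flat, finished at about 33 s of the 120 s limit.

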